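Hold a sample block home in a locating nest

ROBOT

A 6-joint arm with a two-finger parallel gripper is mounted at the origin on a cart in front of the work surface, level with it; the furniture and walls round the work are solid. World frame = base frame: x ahead of the robot, y to its left, z up, the work surface at z = 0. Lengths are in m, angles in rad, forces in N, time in s.
With the tool pointing down it reaches from about 0.35 to 0.725 m from the base axis. Payload 6 kg.
Tool frame: the origin (TCP) lies midway between the tips of the shut fingers; the grasp point (between the pads) lies 19 mm behind it; z points along the fingers, y is the line along which they close (so a half turn about z gives the same grasp; the last joint's range is limited). The gripper opens to 85 mm and grips with 20 to 120 N. Pads are 22 mm wide; open, the fingers measure 114 mm over their backs; the gripper's body (76 mm by 85 mm) begins 54 mm behind the grasp point. The pads swing forward as they close: fully open they stand 13 mm farther back than shut.
Start: joints at [1.451, 0.04, 0.085, 0, -1.615, -0.334], TCP at [0.263, 0.539, 0.231] pointing down, gripper open.
Joint ranges: [-2.56, 2.56], [-1.29, 2.01], [-1.08, 1.49], [-3.29, 1.98], [-2.81, -0.18], [-2.99, 2.99]. Speed limits (rad/s): [2.57, 2.57, 3.01, 3.14, 3.14, 3.14].

INTERFACE

Orientations are given as a rotation vector (axis times angle).
In Python, from bench import arm gives the robot as it stands.
- The arm moves only by the shell command python3 -m jog 'ROWS'. ROWS is JSON, a list of rows, each a list of 7 numbers: the shift along the tool's x, y, z in m, then the turn, a rotation vector about the tool's x, y, z in rad, then the closure, from -1 (fully open) to 1 (shut). In form: [[x, y, z, ax, ay, az, hand], ...]. A call has exactly 5 rows; each row is the pose to reach, as a shift and turn from the pose commanded when the call began, along the tool's axes at that moment; what a row does not reach only later rows make up. A row lasts 1/8 s, in which the tool goes at most 62.5 mm and 10.7 degrees, less where a joint would pass 70% of its speed; a pose out of reach is approached as far as the arm can. A call with a gripper value outside its range is refused whole. The fingers move at their own pace and stop on an object; the grip force is fixed at half the most. Time passes only in rows, so rows that repeat a pose let the fingers close, or fill a call up. It gives the time, the measured TCP pose, the force, the opening and the grip force at its end, in the units of the state.
- arm.get_obs(): the state, without advancing time (a new reading comes with each control period).
- arm.grab_frame(name): name is "scene" or "top" or "wrist"; returns a dict with "image" (480x640x3 uint8, red, green, blue), "range_z" (480x640 float32, m along the optical axis (not along the pixel's ray), 0 where there is no reading), "fovy" (degrees; the focal length in pixels is half the picture's height over the tangent of half this angle, whatever the lens; pixels are square), "cx", "cy" (the principal point, pixels), "k1" (the pictures are not rectified: a ray, as slopes to the right and down, at radius r is drawn at 1 + k1 r^2 times it, then the intrinsics apply), "position" and "attitude" of the camera in the world. Camera axes: x right, y down, z forward; pixel columns grow to the right and rows downward; lengths in m; the calibration is good to about 2 mm. A picture is of the moment at which its call begins.
- arm.finish_job(): hands the job in; it is judged then, once.
The state is a dict: "time_s": time; "q": joint angles; "joint_velocities": joint speeds; "joint_torque": joint torques, N m; "tool_pos": TCP position; "ee_rot": TCP orientation; "wrist_force": force on the tool from outside, world axes, zero at the start; "moment": the same for the moment, N m; "width": finger opening in m; "grasp_force": force on a finger pad.
Only numpy, scipy, OpenCV 4.12 (cv2) and the standard library are available. Lean on these libraries where they do the work, as an engineer would, in place of code of your own. Each camera call takes 0.05 s, during which the arm holds its last target. There are 200 camera calls.

TASK

First throw the nest's red-knobbed lever from its black rest side into the middle of the green-marked notch, which raises the brass stop, and leave it there. Then bring the milled sample block onto the nest's bed and push it diagonally home into the corner, so that it lies flat and square and bears firmly on the bed, the steel fence and the raised brass stop all at once. Finish while still holding that push: do not let go; leave the puck, the blank flange and the bottle alone.

Things in the scene. Friction and masses are not known exactly. Their poses are not given: they have to be found in the camera images.
- nest: Locating nest fixed to the bench, dark foot plate 130 x 200 x 6 mm. Origin: centre of its underside, on the bench top. Its x runs from the near side to the fence, its y from the stop side to the lever side, z up. Its place and yaw differ from start to start. With the block (58 x 58 x 16) home in the corner, the block's centre is at x = 11, y = -11, z = 22 mm in this frame.
- bed: Flat aluminium bed plate of the nest, 126 (x) x 150 (y) x 8 mm; origin at the centre of its underside, 6 mm above the bench (nest frame x 0, y -23.5). Its top, on which the block must lie, is 14 mm above the bench. Bed, fence and stop have slick PTFE-coated faces (friction on the block about 0.1).
- fence: Fixed steel fence bar on the far side of the bed, 16 (x) x 110 (y) x 14 mm high; origin at the centre of its underside (nest frame x 48, y -20, z 14). Its working face looks to the nest's -x and lies 8 mm before the origin, at nest x = 40 mm; its top is 28 mm above the bench.
- stop: Brass stop, 14 (x) x 12 (y) mm, origin at the centre of its top, nest frame x 28, y -46. The lever drives it: flush with the bed at rest, top 12 mm above the bed in the green notch. Its working face looks to the nest's +y, at nest y = -40 mm; it spans nest x 21 to 35 mm, so it meets only the fence end of the block's side: fingers there must stay below nest x = 20 mm.
- lever (a joint): Lever angle, rad. 0: rest notch (black), leaning 0.5 rad to the nest's -x; it starts between -0.05 and 0.3. 0.8: middle of the green notch, leaning 0.3 rad to the nest's +x. Turns about the nest's y axis; range -0.1 to 1.1. A stiff hinge: it takes about 1 N at the knob and stays where it is left, so it can be pushed past the notch.
- lever_knob (a point): Centre of the red ball knob, 22 mm diameter, on the lever's end, 75 mm from the hinge, on a shaft 8 mm thick. About 106 mm above the bench at rest, 112 mm in the green notch.
- lever_hinge (a point): Point on the lever's hinge axis, in the lever's swing plane (nest frame x -15, y 85, z 40 mm). A grey quadrant plate of 36 mm radius with notch teeth to 42 mm stands round it, 8 to 15 mm to the nest's +y of the swing plane.
- block_center (a point): Centre (half-way up) of the milled metal sample block, 58 x 58 x 16 mm, about 0.15 to 0.27 kg, lying flat on the bench before the nest; the point's x and y are square to its sides. Its round recess is shallow; it may be gripped over any two opposite sides (58 mm), and any side may go to the fence.
- ptfe_puck: White plastic puck, 43 mm diameter, 11 mm high, standing on the bench to the left; origin at the centre of its underside. To be left alone.
- kf_blank: Metal blank vacuum flange, 55 mm diameter, 17 mm high, on the bench to the left; origin at the centre of its underside. To be left alone.
- bottle: Small white-capped bottle, 34 mm diameter, 70 mm high, on the bench to the left; origin at the centre of its underside. To be left alone.
There are look-alikes about, which are no part of the job. Leave any turquoise look-alike of the part that bears block_center alone.

How it is judged:
On the way, in this order (a step that is already met when the one before it is completed fails the run):
1. the lever lies in the green notch and the stop is up (value of joint lever between 0.68 and 0.92 rad and z of stop in the frame of nest above 0.024 m), for 0.3 s.
2. the block is on the bed in the corner (x of block_center in the frame of nest above 0.004 m and y of block_center in the frame of nest below -0.004 m and z of block_center in the frame of nest below 0.024 m), for 0.2 s.
At the end, for the whole second after the job is handed in: Lever in the green notch (0.8 +- 0.12 rad). Block home in the corner: centre within 2.5 mm in x and y and 1.5 mm in height, flat to 0.04 rad, square to 0.05 rad. Robot still pushing: block bears on the fence with over 2 N, on the stop with over 1 N, on the bed with over 4 N (weight 1.4 to 2.7 N) (value of joint lever between 0.68 and 0.92 rad and x of block_center in the frame of nest between 0.0085 and 0.0135 m and y of block_center in the frame of nest between -0.0135 and -0.0085 m and z of block_center in the frame of nest between 0.0205 and 0.0235 m and angle between block_center's own z axis and vertical below 0.04 rad and (angle between the x axis of block_center and the x axis of nest, either way round below 0.05 rad or angle between the x axis of block_center and the y axis of nest, either way round below 0.05 rad) and contact force between sample_block and fence above 2 N and contact force between sample_block and stop above 1 N and contact force between sample_block and bed above 4 N); the arm keeps its last pose, push and grip.
It fails at once if puck, blank flange or bottle disturbed (moved more than 20 mm) (distance of any of ptfe_puck, kf_blank, bottle from where it was at the start of the episode above 0.02 m).
It also fails if it takes over 61 s, if anything falls off the work surface, if the arm or the gripper's body presses on something with over 40 N, if the wrist force passes 120 N, or if a joint passes its speed limit or range.

## Working session

There is one attempt and no reset: what is moved stays moved. The work goes in short steps, Python scripts to look and compute and a shell command to move; the robot and the scene stay as the last step left them, time stands still between calls to the robot, and variables do not carry over. Pictures are saved under pics/ and viewed, at most 10 in all, crops included, and the job is handed in when it is done.

```bash
mkdir -p pics; ls
python3 - <<'E'
from bench import arm
import cv2,numpy as np
o=arm.get_obs();print({k:np.round(v,3) for k,v in o.items()})
for n in("scene","top"):
    f=arm.grab_frame(n);cv2.imwrite(f"pics/{n}0.png",f["image"][:,:,::-1]);np.savez(f"pics/{n}0.npz",**f)
    print(n,{k:np.round(v,4) for k,v in f.items() if k not in("image","range_z")})
E
```

```text
pics
{'time_s': np.float64(0.0), 'q': array([ 1.451,  0.041,  0.084, -0.   , -1.615, -0.334]), 'joint_velocities': array([ 0.   , -0.001, -0.   , -0.001, -0.001, -0.001]), 'joint_torque': array([ 0.0000e+00, -3.6820e+01,  3.4741e+01,  6.9320e+00, -5.0000e-03,
        0.0000e+00]), 'tool_pos': array([0.263, 0.539, 0.23 ]), 'ee_rot': array([ 3.059, -0.706, -0.   ]), 'wrist_force': array([ 0.578,  0.28 , -0.326]), 'moment': array([ 0.052, -0.018,  0.048]), 'grasp_force': np.float64(0.0), 'width': np.float64(0.085)}
scene {'fovy': np.float64(54.142), 'cx': np.float64(322.2113), 'cy': np.float64(233.9527), 'k1': np.float64(-0.017), 'position': array([-0.0827,  0.5163,  0.4539]), 'attitude': array([-1.0923,  1.9907, -1.2763])}
top {'fovy': np.float64(47.5581), 'cx': np.float64(321.3746), 'cy': np.float64(232.5989), 'k1': np.float64(-0.0902), 'position': array([0.4394, 0.1014, 0.9516]), 'attitude': array([-2.1711,  2.1307, -0.1731])}
```

View pics/top0.png

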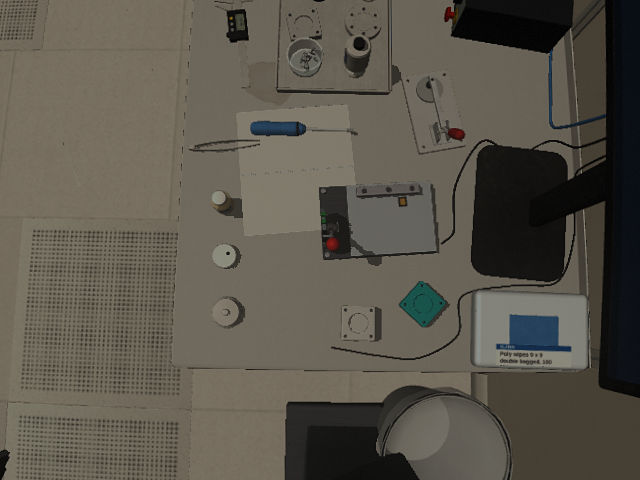

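View pics/scene0.png

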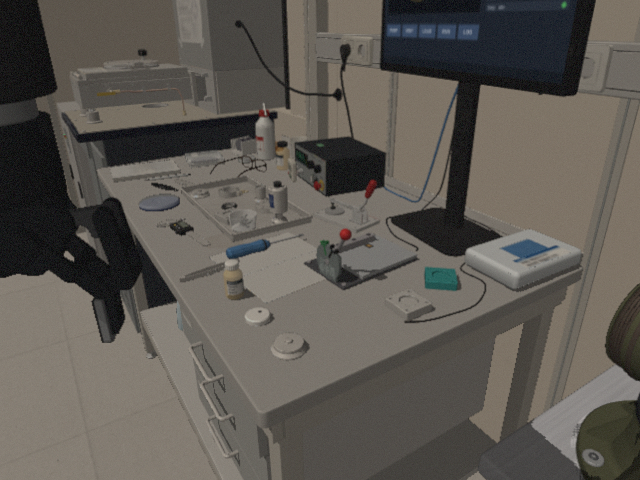

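The top view shows the nest at about (380,220), with the fence at the top, the stop at (403,201) and the red knob at (332,243). The milled block is at (360,323) and the turquoise look-alike at (423,303). The puck, flange and bottle are on the left.

```bash
cat > h.py <<'E'
import numpy as np,cv2
from scipy.spatial.transform import Rotation as R
def K(f):
    h=240/np.tan(np.radians(float(f["fovy"]))/2)
    return np.array([[h,0,float(f["cx"])],[0,h,float(f["cy"])],[0,0,1]])
def rays(f,uv):
    D=np.array([float(f["k1"]),0,0,0])
    p=cv2.undistortPoints(np.float64(uv).reshape(-1,1,2),K(f),D)[:,0]
    return R.from_rotvec(f["attitude"]).apply(np.c_[p,np.ones(len(p))])
def plane(f,uv,z):
    d=rays(f,uv);c=np.asarray(f["position"]);return c+d*((z-c[2])/d[:,2])[:,None]
def proj(f,P):
    p=R.from_rotvec(f["attitude"]).inv().apply(np.atleast_2d(P)-f["position"])
    return cv2.projectPoints(p,np.zeros(3),np.zeros(3),K(f),np.array([float(f["k1"]),0,0,0]))[0][:,0]
E
python3 - <<'E'
from h import *
f=dict(np.load("pics/top0.npz"));im=f["image"]
c=cv2.resize(im[170:350,305:455],None,fx=4,fy=4,interpolation=cv2.INTER_CUBIC)[:,:,::-1]
c=cv2.convertScaleAbs(c,alpha=1.5)
cv2.imwrite("pics/crop.png",c[:600]) ; 
hsv=cv2.cvtColor(im,cv2.COLOR_RGB2HSV)
def blobs(m,amin):
    for k in cv2.findContours(m.astype(np.uint8),cv2.RETR_EXTERNAL,cv2.CHAIN_APPROX_NONE)[0]:
        if cv2.contourArea(k)>amin: yield k
g=im.mean(2)
roi=np.zeros(g.shape,bool);roi[296:350,332:392]=1
print("bg",im[340,340],"block",im[310,350],im[323,345],"bed",im[225,390],"foot",im[215,323])
m=((hsv[...,0]<8)|(hsv[...,0]>172))&(hsv[...,1]>150)&(hsv[...,2]>80)
for k in blobs(m,20):
    (u,v),r=cv2.minEnclosingCircle(k);print("red",u,v,r,plane(f,[[u,v]],.108))
m=(hsv[...,0]>10)&(hsv[...,0]<30)&(hsv[...,1]>130);m[:190]=0;m[250:]=0
for k in blobs(m,10): r=cv2.minAreaRect(k);print("brass",r,plane(f,[r[0]],.014))
for n,p in(("bed",(390,225)),("block",(350,310)),("fence",(400,188))):
    print(n,[round(float(x),4) for x in f["range_z"][p[1],p[0]-2:p[0]+3]])
E
```

```text
bg [110 102  91] block [121 114 102] [120 114 101] bed [101  99  93] foot [22 42 22]
red 331.5 243.5 5.700977325439453 [[0.54787879 0.07515174 0.108     ]]
brass ((402.0, 201.0), (6.0, 6.0), 90.0) [[ 0.63788468 -0.05102985  0.014     ]]
bed [0.9504, 0.9511, 0.9529, 0.9553, 0.949]
block [0.9251, 0.9266, 0.9258, 0.9281, 0.928]
fence [0.9457, 0.9438, 0.9454, 0.9481, 0.947]
```

View pics/crop.png

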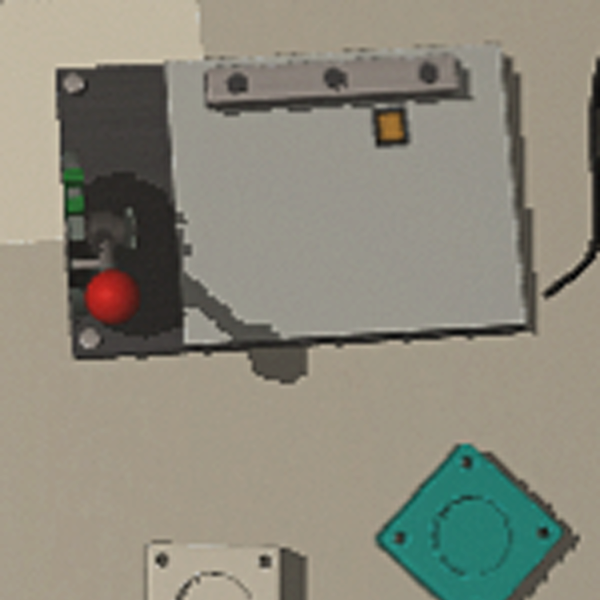

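Run:
```python
from h import *
f=dict(np.load("pics/top0.npz"));im=f["image"]
px=lambda c:(np.array(c,float)+.5)/4-.5+[305,170]
bed=plane(f,px([(166,62),(504,43),(528,327),(184,347)]),.014)[:,:2]
# nest xy of those corners
N=np.array([(63,51.5),(63,-98.5),(-63,-98.5),(-63,51.5)])/1e3
foot=plane(f,px([(57,70),(75,357)]),.006)[:,:2]
B=np.r_[bed,foot];N=np.r_[N,[(.065,.1),(-.065,.1)]]
bc,nc=B.mean(0),N.mean(0);H=(N-nc).T@(B-bc)
yaw=np.arctan2(H[0,1]-H[1,0],H[0,0]+H[1,1]);Q=np.array([[np.cos(yaw),-np.sin(yaw)],[np.sin(yaw),np.cos(yaw)]])
t=bc-Q@nc;print("nest",t,"yaw",yaw,"res mm",np.round((B-(N@Q.T+t))*1e3,1).tolist())
print("sizes",np.linalg.norm(np.diff(bed,axis=0),axis=1))
s=plane(f,[[402,201]],.014)[0,:2];print("stop in nest",Q.T@(s-t))
# knob: ray in nest, intersect swing plane y=.085
d=rays(f,[[331.5,243.5]])[0];c=f["position"]
n=np.array([-np.sin(yaw),np.cos(yaw)]);s=(.085-n@(c[:2]-t))/(n@d[:2])
for z in(.104,.106,.108,.112):
    k=plane(f,[[331.5,243.5]],z)[0,:2];kn=Q.T@(k-t);print(z,k,kn,"ang",np.arcsin((kn[0]+.015)/.075)+.5)
# block
g=cv2.cvtColor(im,cv2.COLOR_RGB2LAB)[...,0].astype(int)
roi=g[296:350,332:392];m=(cv2.GaussianBlur(im,(3,3),0)[296:350,332:392].mean(2)>106).astype(np.uint8)
m=cv2.morphologyEx(m,cv2.MORPH_CLOSE,np.ones((3,3)));
k=max(cv2.findContours(m,cv2.RETR_EXTERNAL,cv2.CHAIN_APPROX_NONE)[0],key=cv2.contourArea)
r=cv2.minAreaRect(k);b=cv2.boxPoints(r)+[332,296];P=plane(f,b,.016)
print("block",r,P[:,:2].mean(0),np.linalg.norm(np.diff(P,axis=0),axis=1),np.arctan2(*(P[1]-P[0])[[1,0]]))
b=px([(148,543),(282,548)]);P=plane(f,b,.016);print(P,np.linalg.norm(P[1]-P[0]),np.arctan2(*(P[1]-P[0])[[1,0]]))
from bench import arm
o=arm.get_obs();print(R.from_rotvec(o["ee_rot"]).as_matrix().round(4),o["tool_pos"])
```

```text
nest [ 0.60533204 -0.00854866] yaw 0.07659890762833314 res mm [[0.1, 0.3], [0.8, -0.6], [-0.4, 0.1], [-0.4, 0.8], [-0.9, -0.2], [0.8, -0.4]]
sizes [0.15095945 0.12718891 0.15065591]
stop in nest [ 0.02920635 -0.04484768]
0.104 [0.5483929  0.07502735] [-0.05037661  0.08768815] ang 0.008795759994098484
0.106 [0.54813585 0.07508955] [-0.05062815  0.08776984] ang 0.004988246158862175
0.108 [0.54787879 0.07515174] [-0.05087969  0.08785153] ang 0.0011728899476624033
0.112 [0.54736468 0.07527614] [-0.05138278  0.0880149 ] ang -0.006481769348543054
block ((25.5, 26.5), (33.0, 31.0), 90.0) [0.42511226 0.02593677] [0.05304142 0.05573694 0.05267046] -1.5545342999934655
[[ 0.45357612  0.053385    0.016     ]
 [ 0.45238318 -0.00395301  0.016     ]] 0.05735041206913334 -1.5915987173506365
[[ 8.988e-01 -4.384e-01 -6.000e-04]
 [-4.384e-01 -8.988e-01 -1.500e-03]
 [ 1.000e-04  1.600e-03 -1.000e+00]] [0.26285103 0.53904143 0.23034706]
```

```bash
python3 -m jog '[[0.05,0.032,0,0,0,-0.1,-1],[0.1,0.064,0,0,0,-0.22,-1],[0.15,0.095,0,0,0,-0.34,-1],[0.2,0.127,0,0,0,-0.45,-1],[0.25,0.159,0,0,0,-0.53,-1]]'
cat > go.py <<'E'
# usage: go.py x y z yaw : shift/turn in tool axes from the measured pose
import sys
from h import *
from bench import arm
o=arm.get_obs();T=R.from_rotvec(o["ee_rot"]);x,y,z,w=map(float,sys.argv[1:])
G=R.from_matrix(np.c_[[np.cos(w),np.sin(w),0],[np.sin(w),-np.cos(w),0],[0,0,-1]])
print(o["time_s"],o["tool_pos"].round(4),"F",o["wrist_force"].round(1),"shift",T.inv().apply(np.array([x,y,z])-o["tool_pos"]).round(4),"turn",(T.inv()*G).as_rotvec().round(3),"w",round(o["width"],4))
E
python3 go.py .548 .075 .16 .0766
```

```text
time_s: 0.72
tool_pos: [0.4185, 0.285, 0.231]
ee_rot: [3.139, 0.125, -0.0]
wrist_force: [1.0, -0.3, 1.2]
width: 0.0852
grasp_force: 0.0
0.725 [0.4185 0.285  0.231 ] F [ 1.  -0.3  1.2] shift [0.1124 0.2196 0.071 ] turn [0.    0.    0.003] w 0.0852
```

```bash
python3 -m jog '[[0.026,0.052,0,0,0,0,-1],[0.052,0.104,0,0,0,0,-1],[0.08,0.156,0.02,0,0,0,-1],[0.112,0.22,0.04,0,0,0,-1],[0.112,0.22,0.071,0,0,0,-1]]'; python3 go.py .548 .0755 .085 .0766
python3 - <<'E'
from h import *
from bench import arm
f=arm.grab_frame("wrist");cv2.imwrite("pics/w1.png",f["image"][:,:,::-1])
E
```

```text
time_s: 1.35
tool_pos: [0.5479, 0.0729, 0.1602]
ee_rot: [3.139, 0.113, 0.002]
wrist_force: [-0.5, -0.0, 0.5]
width: 0.0859
grasp_force: 0.0
1.35 [0.5479 0.0729 0.1602] F [-0.5 -0.   0.5] shift [ 0.0002 -0.0026  0.0752] turn [ 0.    -0.001 -0.005] w 0.0859
```

View pics/w1.png

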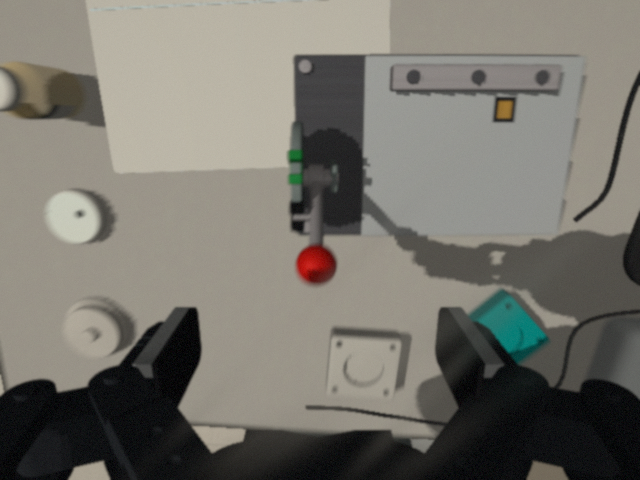

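The wrist view shows the knob at (316,265), midway between the fingers, and the block at (365,363). I'll go down and grip the knob.

```bash
python3 -m jog '[[0,-0.002,0.04,0,0,0,-1],[0,-0.002,0.075,0,0,0,-1],[0,-0.002,0.075,0,0,0,0],[0,-0.002,0.075,0,0,0,1],[0,-0.002,0.075,0,0,0,1]]';  python3 -m jog '[[0,0,0,0,0,0,1],[0,0,0,0,0,0,1],[0,0,0,0,0,0,1],[0,0,0,0,0,0,1],[0,0,0,0,0,0,1]]'; python3 go.py .548 .0755 .085 .0766
python3 - <<'E'
from h import *
from bench import arm
f=arm.grab_frame("wrist");cv2.imwrite("pics/w2.png",f["image"][:,:,::-1])
E
```

```text
time_s: 2.02
tool_pos: [0.5472, 0.0785, 0.0875]
ee_rot: [-3.138, -0.12, -0.005]
wrist_force: [0.1, 0.1, 0.3]
width: 0.0323
grasp_force: 0.0
time_s: 2.65
tool_pos: [0.5467, 0.0747, 0.0878]
ee_rot: [3.134, 0.117, 0.001]
wrist_force: [-1.7, -12.3, 4.9]
width: 0.0186
grasp_force: 58.4
2.65 [0.5467 0.0747 0.0878] F [ -1.7 -12.3   4.9] shift [ 0.0013 -0.0007  0.0028] turn [ 0.005 -0.001 -0.002] w 0.0186
```

View pics/w2.png

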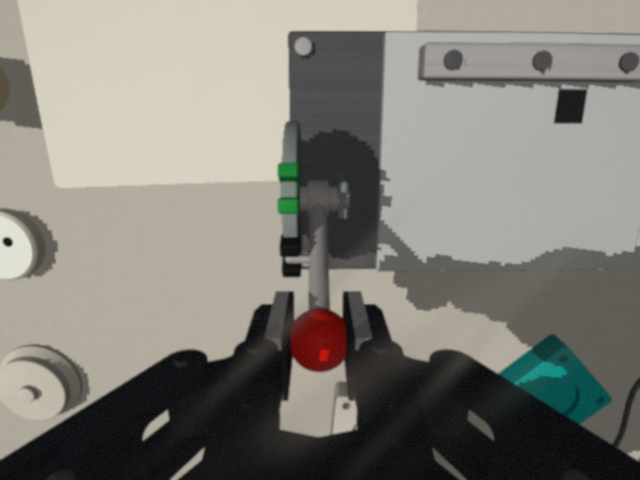

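The red knob at (318,340) sits between the pads. Next I'll swing it along its arc, 58 mm in x, peaking 9 mm higher.

```bash
python3 -m jog '[[0.007,0.002,-0.003,0,0,0,1],[0.014,0.002,-0.006,0,0,0,1],[0.021,0.002,-0.0075,0,0,0,1],[0.0285,0.002,-0.009,0,0,0,1],[0.036,0.002,-0.009,0,0,0,1]]';python3 -m jog '[[0.0075,0,0,0,0,0,1],[0.015,0,0.0015,0,0,0,1],[0.022,0,0.003,0,0,0,1],[0.022,0,0.003,0,0,0,1],[0.022,0,0.003,0,0,0,1]]'; python3 go.py .548 .0755 .085 .0766
python3 - <<'E'
from h import *
from bench import arm
f=arm.grab_frame("wrist");cv2.imwrite("pics/w3.png",f["image"][:,:,::-1])
E
```

```text
time_s: 3.32
tool_pos: [0.5831, 0.0791, 0.0952]
ee_rot: [-3.139, -0.12, -0.002]
wrist_force: [0.7, 0.6, 0.7]
width: -0.0
grasp_force: 0.0
time_s: 3.95
tool_pos: [0.6042, 0.0803, 0.0912]
ee_rot: [3.139, 0.12, -0.0]
wrist_force: [0.0, 0.2, -0.8]
width: -0.0001
grasp_force: 0.0
3.95 [0.6042 0.0803 0.0912] F [ 0.   0.2 -0.8] shift [-0.0564  0.0005  0.0062] turn [ 0.  0. -0.] w -0.0001
```

View pics/w3.png

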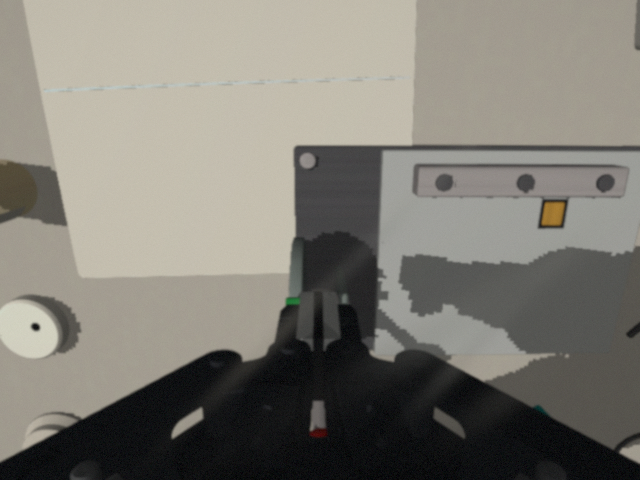

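The knob slipped out and the stop stays down; the lever is behind the shut fingers (red at 318,430). I'll lift, go back behind the knob, measure it and push it with the shut fingers.

```bash
python3 -m jog '[[0,0,-0.05,0,0,0,1],[-0.05,0,-0.06,0,0,0,1],[-0.1,0,-0.06,0,0,0,1],[-0.14,0,-0.06,0,0,0,1],[-0.14,0,-0.06,0,0,0,1]]'
cat > knob.py <<'E'
from h import *
from bench import arm
t=np.array([.6053,-.0085]);yaw=.0766;Q=np.array([[np.cos(yaw),-np.sin(yaw)],[np.sin(yaw),np.cos(yaw)]])
for n in("wrist","top"):
    f=arm.grab_frame(n);im=f["image"];hsv=cv2.cvtColor(im,cv2.COLOR_RGB2HSV)
    m=((hsv[...,0]<8)|(hsv[...,0]>172))&(hsv[...,1]>150)&(hsv[...,2]>50)
    for k in cv2.findContours(m.astype(np.uint8),cv2.RETR_EXTERNAL,cv2.CHAIN_APPROX_NONE)[0]:
        if cv2.contourArea(k)<25: continue
        (u,v),r=cv2.minEnclosingCircle(k)
        for z in(.106,.112):
            p=plane(f,[[u,v]],z)[0];q=Q.T@(p[:2]-t)
            if np.abs(q-[-.02,.085]).max()<.06:print(n,round(u),round(v),round(r,1),z,p.round(4),"nest",q.round(4),"ang",np.round(np.arcsin(np.clip((q[0]+.015)/.075,-1,1))+.5,3))
E
python3 knob.py; python3 go.py .548 .0755 .085 .0766
```

```text
time_s: 4.62
tool_pos: [0.4633, 0.0697, 0.1525]
ee_rot: [-3.137, -0.122, -0.004]
wrist_force: [0.6, 0.7, -0.3]
width: 0.0001
grasp_force: 0.0
wrist 321 86 26.0 0.106 [0.5497 0.0748 0.106 ] nest [-0.049   0.0873] ang 0.029
wrist 321 86 26.0 0.112 [0.5493 0.0748 0.112 ] nest [-0.0495  0.0873] ang 0.023
4.725 [0.4648 0.0698 0.152 ] F [-0.4 -0.2  0.1] shift [0.0833 0.0008 0.0671] turn [-0.001 -0.002  0.   ] w -0.0001
```

```bash
python3 -m jog '[[0.03,0.001,0.03,0,0,0,1],[0.048,0.001,0.057,0,0,0,1],[0.058,0.001,0.057,0,0,0,1],[0.068,0.001,0.057,0,0,0,1],[0.076,0.001,0.057,0,0,0,1]]';python3 -m jog '[[0.008,0,0,0,0,0,1],[0.016,0,0,0,0,0,1],[0.024,0,0,0,0,0,1],[0.032,0,0,0,0,0,1],[0.032,0,0,0,0,0,1]]'; python3 knob.py; python3 go.py .5835 .0774 .095 .0766
```

```text
time_s: 5.35
tool_pos: [0.5416, 0.0746, 0.0959]
ee_rot: [-3.139, -0.12, -0.002]
wrist_force: [-2.2, 0.3, 2.0]
width: -0.0002
grasp_force: 1.0
time_s: 5.98
tool_pos: [0.5729, 0.0769, 0.094]
ee_rot: [3.139, 0.119, -0.0]
wrist_force: [0.4, 0.1, -0.3]
width: 0.0002
grasp_force: 0.0
wrist 318 280 33.9 0.106 [0.5918 0.0781 0.106 ] nest [-0.0069  0.0873] ang 0.609
wrist 318 280 33.9 0.112 [0.5943 0.0783 0.112 ] nest [-0.0043  0.0873] ang 0.643
6.075 [0.5725 0.0769 0.0941] F [-0.7 -0.7  0.6] shift [ 0.011   0.0003 -0.0009] turn [ 0.     0.    -0.001] w 0.0
```

```bash
python3 -m jog '[[0.006,0,0,0,0,0,1],[0.011,0,0,0,0,0,1],[0.011,0,0,0,0,0,1],[0.011,0,0,0,0,0,1],[0.011,0,0,0,0,0,1]]'; python3 knob.py;python3 -m jog '[[-0.02,0,0,0,0,0,1],[-0.05,0,-0.05,0,0,0,1],[-0.1,0,-0.1,0,0,0,-1],[-0.14,0,-0.1,0,0,0,-1],[-0.14,0,-0.1,0,0,0,-1]]'; python3 knob.py;python3 -m jog '[[-0.04,0.04,0,0,0,0,-1],[-0.06,0.05,0,0,0,0,-1],[-0.06,0.05,0,0,0,0,-1],[-0.06,0.05,0,0,0,0,-1],[-0.06,0.05,0,0,0,0,-1]]'
python3 - <<'E'
from h import *
from bench import arm
for n in("wrist","top"):
    f=arm.grab_frame(n);cv2.imwrite(f"pics/{n}4.png",f["image"][:,:,::-1]);np.savez(f"pics/{n}4.npz",**f)
E
```

```text
time_s: 6.7
tool_pos: [0.5835, 0.0778, 0.0946]
ee_rot: [-3.139, -0.12, -0.001]
wrist_force: [-0.2, -0.6, -0.1]
width: -0.0
grasp_force: 0.0
wrist 319 277 33.2 0.106 [0.6034 0.0787 0.106 ] nest [0.0047 0.0871] ang 0.766
wrist 319 277 33.2 0.112 [0.6058 0.079  0.112 ] nest [0.0072 0.0872] ang 0.8
time_s: 7.42
tool_pos: [0.4428, 0.0673, 0.1969]
ee_rot: [-3.136, -0.122, -0.008]
wrist_force: [0.4, 0.9, 0.2]
width: 0.0546
grasp_force: 0.0
top 330 206 6.7 0.106 [0.6084 0.0781 0.106 ] nest [0.0097 0.0861] ang 0.836
top 330 206 6.7 0.112 [0.6072 0.0782 0.112 ] nest [0.0086 0.0863] ang 0.82
time_s: 8.15
tool_pos: [0.3882, 0.0129, 0.1938]
ee_rot: [3.138, 0.12, -0.002]
wrist_force: [0.2, 0.2, -0.2]
width: 0.085
grasp_force: 0.0
```

View pics/wrist4.png

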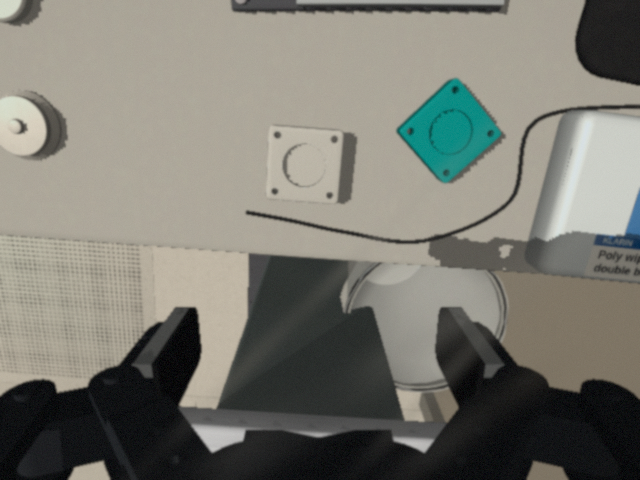

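The lever reads about 0.80–0.82, in the notch. In the wrist view the block's top face has corners near (269,125), (344,130), (338,203) and (267,198). The cable passes below it, clear of its sides.

```bash
python3 - <<'E'
from h import *
f=dict(np.load("pics/wrist4.npz"));im=f["image"]
g=cv2.GaussianBlur(im,(3,3),0).mean(2)
print("bg",g[160,230],"blk",g[140,300],g[190,310],"right side",g[160,346])
bg=np.median(g[215:225,180:240]);blk=np.median(g[132:142,290:325]);print(bg,blk)
m=np.zeros(g.shape,np.uint8);m[112:212,255:362]=(g[112:212,255:362]>(bg+blk)/2)
m=cv2.morphologyEx(m,cv2.MORPH_OPEN,np.ones((3,3)))
k=max(cv2.findContours(m,cv2.RETR_EXTERNAL,cv2.CHAIN_APPROX_NONE)[0],key=cv2.contourArea)
b=cv2.boxPoints(cv2.minAreaRect(cv2.convexHull(k)));print(cv2.contourArea(k),b.round(1).tolist())
for n,c in(("mask",b),("eye",np.array([(269,125),(344,130),(338,203),(267,198)],float))):
    P=plane(f,c,.016)[:,:2];e=np.diff(np.r_[P,P[:1]],axis=0)
    a=[np.arctan2(v[1],v[0]) for v in e]
    print(n,"centre",P.mean(0).round(4),"sides",np.linalg.norm(e,axis=1).round(4),"yaw",np.round(np.mod(np.array(a)+np.pi/4,np.pi/2)-np.pi/4,3))
f=dict(np.load("pics/top4.npz"));im=f["image"]
hsv=cv2.cvtColor(im,cv2.COLOR_RGB2HSV);m=(hsv[...,0]>10)&(hsv[...,0]<30)&(hsv[...,1]>110);m[:190]=0;m[215:]=0;m[:,:390]=0;m[:,:]&=True
k=[k for k in cv2.findContours(m.astype(np.uint8),cv2.RETR_EXTERNAL,cv2.CHAIN_APPROX_NONE)[0]]
yaw=.0766;Q=np.array([[np.cos(yaw),-np.sin(yaw)],[np.sin(yaw),np.cos(yaw)]])
for c in k:
    r=cv2.minAreaRect(c);print("stop",r,(Q.T@(plane(f,[r[0]],.026)[0,:2]-[.6053,-.0085])).round(4))
E
python3 go.py .4243 .0245 .1 -.02
```

```text
bg 164.66666666666666 blk 180.33333333333334 177.0 right side 88.0
164.66666666666666 180.33333333333334
4485.5 [[262.5, 195.6999969482422], [268.6000061035156, 125.5999984741211], [340.3999938964844, 131.8000030517578], [334.3999938964844, 201.89999389648438]]
mask centre [0.424  0.0282] sides [0.0548 0.0553 0.055  0.058 ] yaw [-0.047 -0.008  0.003 -0.012]
eye centre [0.4239 0.0258] sides [0.0576 0.0573 0.0573 0.0569] yaw [0.011 0.009 0.004 0.014]
stop ((564.0, 210.0), (0.0, 0.0), 0.0) [-0.0047 -0.3315]
stop ((602.0, 197.0), (0.0, 0.0), 0.0) [ 0.0152 -0.4062]
stop ((402.5, 200.0), (8.0, 7.0), 90.0) [ 0.0286 -0.0438]
8.25 [0.3881 0.0129 0.1939] F [ 0.4 -0.1 -0.2] shift [ 0.0371 -0.0089  0.0939] turn [0.001 0.001 0.096] w 0.0853
```

```bash
python3 -m jog '[[0.015,-0.005,0.03,0,0,0.03,-1],[0.031,-0.011,0.07,0,0,0.066,-1],[0.031,-0.011,0.12,0,0,0.066,-1],[0.031,-0.011,0.155,0,0,0.066,-1],[0.031,-0.011,0.155,0,0,0.066,-1]]'; python3 go.py .418 .026 .002 .01
```

```text
time_s: 8.88
tool_pos: [0.4161, 0.0252, 0.0367]
ee_rot: [3.139, 0.016, -0.009]
wrist_force: [-0.3, -0.1, 0.5]
width: 0.0855
grasp_force: 0.0
8.875 [0.4161 0.0252 0.0367] F [-0.3 -0.1  0.5] shift [ 0.0021 -0.0008  0.0347] turn [0.003 0.006 0.   ] w 0.0855
```

```bash
python3 -m jog '[[0.002,-0.001,0.02,0,0,0,-1],[0.002,-0.001,0.036,0,0,0,-1],[0.002,-0.001,0.036,0,0,0,-1],[0.002,-0.001,0.036,0,0,0,0],[0.002,-0.001,0.036,0,0,0,0.5]]'; python3 -m jog '[[0,0,0,0,0,0,1],[0,0,0,0,0,0,1],[0,0,0,0,0,0,1],[0,0,0,0,0,0,1],[0,0,0,0,0,0,1]]'; python3 go.py .418 .026 .002 .01
```

```text
time_s: 9.5
tool_pos: [0.4209, 0.0273, 0.0051]
ee_rot: [-3.141, -0.016, -0.004]
wrist_force: [0.4, 0.1, -1.7]
width: 0.0561
grasp_force: 63.7
time_s: 10.12
tool_pos: [0.4208, 0.0273, 0.0049]
ee_rot: [-3.141, -0.016, -0.004]
wrist_force: [-1.5, -0.1, 5.8]
width: 0.0556
grasp_force: 64.4
10.125 [0.4208 0.0273 0.0049] F [-1.5 -0.1  5.8] shift [-0.0029  0.0012  0.0029] turn [-0.    -0.003  0.   ] w 0.0556
```

```bash
python3 -m jog '[[0,0,-0.002,0,0,0,-0.6],[0,0,-0.003,0,0,0,-0.7],[-0.004,0,-0.003,0,0,0,-0.7],[-0.006,0,-0.003,0,0,0,-0.7],[-0.006,0,-0.003,0,0,0,-0.7]]'; python3 go.py .418 .026 .002 .01;  python3 -m jog '[[0,0,0,0,0,0,0],[0,0,0,0,0,0,0.5],[0,0,0,0,0,0,1],[0,0,0,0,0,0,1],[0,0,0,0,0,0,1]]'; python3 go.py .418 .026 .002 .01;python3 -m jog '[[0,0,-0.015,0,0,0,1],[0,0,-0.03,0,0,0,1],[0,0,-0.045,0,0,0,1],[0,0,-0.045,0,0,0,1],[0,0,-0.045,0,0,0,1]]'
python3 - <<'E'
from h import *
from bench import arm
f=arm.grab_frame("wrist");cv2.imwrite("pics/w5.png",f["image"][:,:,::-1]);np.savez(f"pics/w5.npz",**f)
E
python3 go.py .418 .026 .002 .01
```

```text
time_s: 10.75
tool_pos: [0.4137, 0.0269, 0.0063]
ee_rot: [3.142, 0.016, 0.0]
wrist_force: [-0.3, -0.4, 0.2]
width: 0.0727
grasp_force: 0.0
10.75 [0.4137 0.0269 0.0063] F [-0.3 -0.4  0.2] shift [0.0043 0.001  0.0043] turn [ 0. -0.  0.] w 0.0727
time_s: 11.38
tool_pos: [0.4143, 0.027, 0.007]
ee_rot: [3.141, 0.016, 0.002]
wrist_force: [-0.8, 0.4, 5.5]
width: 0.0559
grasp_force: 64.1
11.375 [0.4143 0.027  0.007 ] F [-0.8  0.4  5.5] shift [0.0037 0.001  0.005 ] turn [ 0.    -0.001  0.   ] w 0.0559
time_s: 12.0
tool_pos: [0.4136, 0.027, 0.0509]
ee_rot: [-3.141, -0.016, 0.001]
wrist_force: [0.1, -0.6, -2.3]
width: 0.0558
grasp_force: 63.9
12.05 [0.4134 0.0269 0.0507] F [ 0.1 -0.5 -1.9] shift [0.0046 0.0009 0.0487] turn [0.    0.001 0.   ] w 0.0554
```

View pics/w5.png

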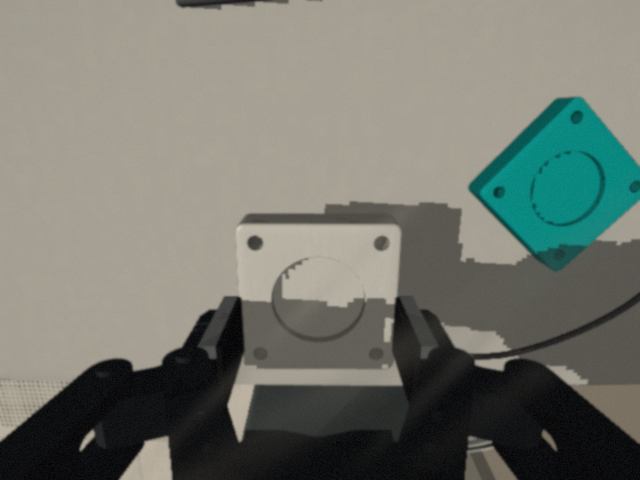

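The block is held level, its top face spanning columns 238–400 and rows 225–368. The pads sit on its near half, clear of where the stop will be.

```bash
cat > nest.py <<'E'
import numpy as np
yaw=.0766;t=np.array([.6058,-.0070]);Q=np.array([[np.cos(yaw),-np.sin(yaw)],[np.sin(yaw),np.cos(yaw)]])
E
python3 - <<'E'
from h import *
from nest import *
f=dict(np.load("pics/w5.npz"))
P=plane(f,[(238,226),(400,226),(401,368),(242,368)],.060);c=P[:,:2].mean(0)
print(P[:,:2].round(4).tolist(),c.round(4))
tcp=np.array([.4135,.0269]);a=.01
off=np.array([[np.cos(a),np.sin(a)],[-np.sin(a),np.cos(a)]])@(c-tcp);print("block from tcp, in block axes",off.round(4))
for n,p in(("pre",(.001,.0)),("home",(.011,-.011))):
    print(n,"block",(Q@p+t).round(4),"tcp",(Q@(np.array(p)-[off[0],0])+t).round(4))
E
python3 go.py .58 -.008 .065 .0766
```

```text
[[0.451, 0.0545], [0.4515, -0.001], [0.395, -0.0053], [0.3945, 0.0558]] [0.423 0.026]
block from tcp, in block axes [ 0.0095 -0.001 ]
pre block [ 0.6068 -0.0069] tcp [ 0.5973 -0.0076]
home block [ 0.6176 -0.0171] tcp [ 0.6082 -0.0179]
12.05 [0.4134 0.0269 0.0507] F [ 0.1 -0.5 -1.9] shift [ 0.1662  0.0366 -0.0145] turn [ 0.     0.001 -0.066] w 0.0554
```

```bash
python3 -m jog '[[0.03,0.006,-0.01,0,0,-0.02,1],[0.075,0.014,-0.015,0,0,-0.04,1],[0.12,0.023,-0.015,0,0,-0.066,1],[0.16,0.03,-0.015,0,0,-0.066,1],[0.176,0.034,-0.015,0,0,-0.066,1]]'; python3 -m jog '[[0,0,0.01,0,0,0,1],[0,0,0.02,0,0,0,1],[0,0,0.03,0,0,0,1],[0,0,0.036,0,0,0,1],[0,0,0.036,0,0,0,1]]'
python3 go.py .590 -.005 .021 .0766
python3 - <<'E'
from h import *
from bench import arm
f=arm.grab_frame("wrist");cv2.imwrite("pics/w6.png",f["image"][:,:,::-1]);np.savez(f"pics/w6.npz",**f)
E
```

```text
time_s: 12.68
tool_pos: [0.5911, -0.006, 0.0643]
ee_rot: [3.138, 0.118, -0.005]
wrist_force: [-0.4, 0.2, -1.6]
width: 0.0555
grasp_force: 64.0
time_s: 13.3
tool_pos: [0.5897, -0.0052, 0.0299]
ee_rot: [3.139, 0.12, -0.001]
wrist_force: [-0.0, 0.2, -1.8]
width: 0.0557
grasp_force: 64.0
13.3 [ 0.5897 -0.0052  0.0299] F [-0.   0.2 -1.8] shift [ 0.0003 -0.0002  0.0089] turn [ 0.     0.001 -0.   ] w 0.0557
```

View pics/w6.png

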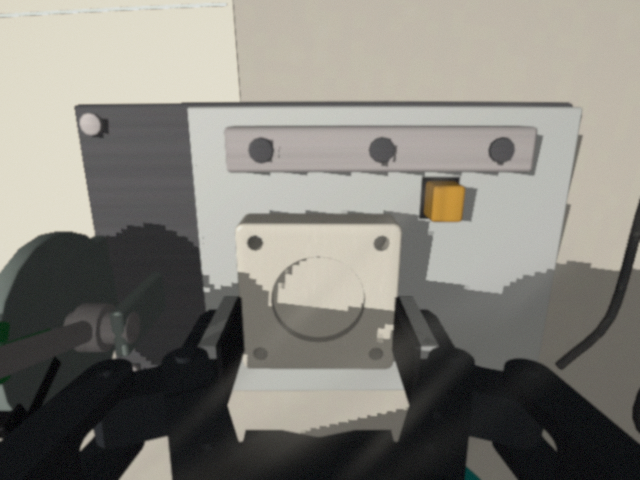

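The brass stop (443,200) stands up, and the block is square, about 8 mm from the stop side and 15 mm before the fence. I'll lower it to contact and watch the force.

```bash
python3 -m jog '[[0,0,0.004,0,0,0,1],[0,0,0.007,0,0,0,1],[0,0,0.009,0,0,0,1],[0,0,0.01,0,0,0,1],[0,0,0.01,0,0,0,1]]'; python3 go.py .6082 -.0179 .020 .0766
```

```text
time_s: 13.98
tool_pos: [0.5907, -0.0053, 0.0211]
ee_rot: [3.139, 0.12, 0.002]
wrist_force: [-0.1, -0.9, 3.1]
width: 0.0557
grasp_force: 64.4
13.975 [ 0.5907 -0.0053  0.0211] F [-0.1 -0.9  3.1] shift [0.0165 0.0139 0.0011] turn [ 0.    -0.001 -0.   ] w 0.0557
```

```bash
python3 -m jog '[[0.003,0.002,0.001,0,0,0,1],[0.006,0.004,0.001,0,0,0,1],[0.009,0.006,0.001,0,0,0,1],[0.012,0.008,0.001,0,0,0,1],[0.012,0.008,0.001,0,0,0,1]]'; python3 go.py .6082 -.0179 .020 .0766;python3 -m jog '[[0.001,0.001,0,0,0,0,1],[0.002,0.002,0,0,0,0,1],[0.003,0.003,0,0,0,0,1],[0.003,0.003,0,0,0,0,1],[0.003,0.003,0,0,0,0,1]]'; python3 go.py .6082 -.0179 .020 .0766
```

```text
time_s: 14.6
tool_pos: [0.6042, -0.0125, 0.021]
ee_rot: [3.139, 0.12, 0.005]
wrist_force: [-0.6, 0.2, 5.0]
width: 0.0558
grasp_force: 64.8
14.6 [ 0.6042 -0.0125  0.021 ] F [-0.6  0.2  5. ] shift [0.0035 0.0057 0.001 ] turn [ 0.001 -0.003 -0.   ] w 0.0558
time_s: 15.22
tool_pos: [0.6064, -0.0149, 0.021]
ee_rot: [3.139, 0.121, 0.002]
wrist_force: [-5.2, 1.8, 8.1]
width: 0.0553
grasp_force: 65.1
15.225 [ 0.6064 -0.0149  0.021 ] F [-5.2  1.8  8.1] shift [0.0015 0.0032 0.001 ] turn [ 0.    -0.001  0.   ] w 0.0553
```

```bash
python3 -m jog '[[0,0.001,0,0,0,0,1],[0,0.002,0,0,0,0,1],[0,0.002,0,0,0,0,1],[0,0.002,0,0,0,0,1],[0,0.002,0,0,0,0,1]]'; python3 go.py .6082 -.0179 .020 .0766;python3 -m jog '[[0.0005,0.001,0,0,0,0,1],[0.0005,0.002,0,0,0,0,1],[0.0005,0.002,0,0,0,0,1],[0.0005,0.002,0,0,0,0,1],[0.0005,0.002,0,0,0,0,1]]'; python3 go.py .6082 -.0179 .020 .0766; python3 -c "
from bench import arm
print(arm.get_obs()['moment'])"
```

```text
time_s: 15.85
tool_pos: [0.6065, -0.0168, 0.021]
ee_rot: [-3.139, -0.121, -0.002]
wrist_force: [-4.3, 2.2, 8.6]
width: 0.0556
grasp_force: 65.1
15.85 [ 0.6065 -0.0168  0.021 ] F [-4.3  2.2  8.6] shift [0.0016 0.0012 0.001 ] turn [ 0.    -0.001  0.   ] w 0.0556
time_s: 16.48
tool_pos: [0.6067, -0.0173, 0.021]
ee_rot: [-3.137, -0.122, -0.0]
wrist_force: [-8.5, 7.4, 11.2]
width: 0.0558
grasp_force: 65.4
16.475 [ 0.6067 -0.0173  0.021 ] F [-8.5  7.4 11.2] shift [0.0015 0.0007 0.001 ] turn [-0.002 -0.     0.001] w 0.0558
[2.50811564 2.83854151 0.34600865]
```

```bash
python3 -m jog '[[0,0,0,0,0,0,1],[0,0,0,0,0,0,1],[0,0,0,0,0,0,1],[0,0,0,0,0,0,1],[0,0,0,0,0,0,1]]'
python3 - <<'E'
from h import *
from bench import arm
f=arm.grab_frame("wrist");cv2.imwrite("pics/w7.png",f["image"][:,:,::-1]);np.savez(f"pics/w7.npz",**f)
E
python3 knob.py
```

```text
time_s: 17.1
tool_pos: [0.6067, -0.0173, 0.021]
ee_rot: [-3.137, -0.122, -0.0]
wrist_force: [-7.6, 7.5, 11.4]
width: 0.056
grasp_force: 65.4
```

View pics/w7.png

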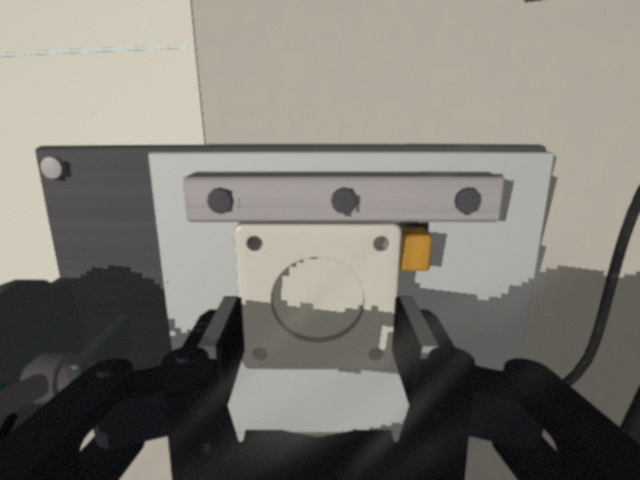

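The block's far edge (row 224) is flush along the fence and its right edge (400) is on the brass stop. The forces are steady at about 8, 7.5 and 11 N. I'll hand in.

```bash
python3 -c "
from bench import arm
print(arm.finish_job())"
```

```text
the job is handed in; nothing more can be done
None
```

I handed the job in at about 17 s, with no verdict returned. The lever last measured about 0.81 rad, in the green notch, with the brass stop up. The block is flush in the corner, still gripped and pushed with about 8 N towards the fence, 7.5 N towards the stop and 11 N down.

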